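Make up two soil-test kits in compartment trays

TASK

Make up the two test kits from the loose stock between the trays: the closed metal tin, the square cutting ring and the brass loading block go into the three-compartment blue tray, and the white filter disc and the plaster lump into the two-compartment yellow tray. Put one thing in each compartment, whichever you like, right way up and flat on the tray's floor. Leave the perforated brass plate, the tan stone plate and the bowl of soil where they are.

Things in the scene. Friction and masses are not known exactly. Their poses are not given: they have to be found in the camera images.
- blue_tray: Shallow kit tray of blue painted steel, fixed to the table, 256 x 88 mm, with three compartments in a row along its own x (long axis, roughly away from the robot). Each is 80 x 80 mm inside, centred at x = -84, 0 and +84 mm, y = 0 from the origin. Floor top at z = 3 mm, coloured rims and white dividers 4 mm thick, tops at z = 8 mm. A low wire handle stands out 16 mm at each end. Origin at the centre of its underside, z up.
- yellow_tray: Shallow kit tray of yellow painted steel, fixed to the table, 172 x 88 mm, with two compartments in a row along its own x (long axis, roughly away from the robot). Each is 80 x 80 mm inside, centred at x = -42 and +42 mm, y = 0 from the origin. Floor top at z = 3 mm, coloured rims and white dividers 4 mm thick, tops at z = 8 mm. A low wire handle stands out 16 mm at each end. Origin at the centre of its underside, z up.
- moisture_tin: Closed round tin of pale aluminium with a small mark on its lid, 55 mm across, 34 mm high, lid fixed; about 0.06 kg. Belongs in the blue tray. Origin at the centre of its underside, z up.
- cutting_ring: Square open ring of grey metal, 48 x 48 mm outside, 38 x 38 mm inside, walls 5 mm, 18 mm high, lying flat; about 0.09 kg. Sides parallel to its x and y. Belongs in the blue tray. Origin at the centre of its underside, z up.
- loading_pad: Solid square brass block, 34 x 34 mm, 17 mm high, with a raised round dimple of pale metal on top (20 mm over all); about 0.28 kg. Sides parallel to its x and y. Belongs in the blue tray. Origin at the centre of its underside, z up.
- filter_stone: Plain white round disc, 47 mm across, 12 mm thick, lying flat; about 0.05 kg. Belongs in the yellow tray. Origin at the centre of its underside, z up.
- plaster_piece: Off-white rough lump of plaster with rounded corners, 37 mm along its x, 47 mm along its y, 34 mm high; about 0.09 kg. Best gripped across its x. Belongs in the yellow tray. Origin at the centre of its underside, z up.
- perforated_plate: Square brass plate with a grid of small dark holes, 33 x 33 mm, 9 mm thick. Not wanted: stays where it lies. Origin at the centre of its underside, z up.
- porous_stone: Square tan (sandy orange) stone plate, 34 x 33 mm, 9 mm thick. Not wanted: stays where it lies. Origin at the centre of its underside, z up.
- soil_bowl: Small round white porcelain bowl with reddish soil, 66 mm across the rim, 35 mm high. Not wanted: stays where it lies. Origin at the centre of its underside, z up.
Not all that is in view belongs to the job. Leave any purple look-alike of the plaster_piece alone.

How it is judged:
By the outcome, as a careful person would: the job done as asked, in the order asked, and still so for the second after the job is handed in, with the robot touching nothing.
It also fails if it takes over 128 s, if anything falls off the work surface, if the arm or the gripper's body presses on something with over 40 N, if the wrist force passes 120 N, or if a joint passes its speed limit or range.

ROBOT

A 6-joint arm with a two-finger parallel gripper is mounted at the origin on the work surface; the furniture and walls round the work are solid. World frame = base frame: x ahead of the robot, y to its left, z up, the work surface at z = 0. Lengths are in mm, angles in degrees, forces in N, time in s.
With the tool pointing down it reaches from about 350 to 850 mm from the base axis. Payload 8.1 kg.
Tool frame: the origin (TCP) lies midway between the tips of the shut fingers; the grasp point (between the pads) lies 19 mm behind it; z points along the fingers, y is the line along which they close (so a half turn about z gives the same grasp; the last joint's range is limited). The gripper opens to 85 mm and grips with 20 to 120 N. Pads are 22 mm wide; open, the fingers measure 114 mm over their backs; the gripper's body (76 mm by 85 mm) begins 54 mm behind the grasp point. The pads swing forward as they close: fully open they stand 13 mm farther back than shut.
Start: joints at [65.581, 7.471, 85.268, -0, 87.261, -4.893], TCP at [200.523, 565.505, 231.292] pointing down, gripper open.
Joint ranges: [-169.43, 169.43], [-51.17, 129.36], [1.28, 143.12], [-76.62, 256.62], [0, 156.53], [-152.29, 152.29]. Speed limits (degrees/s): [136.94, 136.94, 159.86, 180, 180, 180].

INTERFACE

Orientations are given as [roll, pitch, yaw] about the fixed x, y, z axes, in that order (R = Rz(yaw) Ry(pitch) Rx(roll)).
In Python, from bench import sense, snapshot, order, finder gives the robot as it stands.
- The arm moves only by the tool send_rows, never from a script. Its argument "steps" is a list of rows, each a list of 2 entries, a list of its own where there are three numbers: the shift along the world's x, y, z in units of 30 mm (1.0 is 30 mm), then the turn, a rotation vector about the world's x, y, z in rad. In form: [[[dx, dy, dz], [wx, wy, wz]], ...]. A call has 1 to 10 rows; each row is the pose to reach, as a shift and turn from the pose commanded when the call began; what a row does not reach only later rows make up. A row lasts 1/8 s, in which the tool goes at most 62.5 mm and 10.7 degrees, less where a joint would pass 70% of its speed; a pose out of reach is approached as far as the arm can. A call with a gripper value outside its range is refused whole. "fingers" is the closure, from 0 (fully open) to 1 (shut), set as the call begins (left out, the last holds). The fingers move at their own pace and stop on an object; "squeeze" is the grip in N (left out, the last holds). Time passes only in rows, so rows that repeat a pose let the fingers close. It gives the time, the measured TCP pose, the force, the opening and the grip force at its end, in the units of the state.
- sense(): the state, without advancing time (a new reading comes with each control period).
- snapshot(name): name is "side" or "top" or "wrist"; returns a dict with "img" (400x640x3 uint8, red, green, blue), "K" (3x3 intrinsics, pixels), "pose" (4x4, takes a point from camera to world coordinates). Camera axes: x right, y up, looking along -z (the intrinsics and any distortion apply to the point x, -y, -z); pixel columns grow to the right and rows downward; lengths in mm; the calibration is good to about 2 mm. A picture is of the moment at which its call begins. There is no depth.
- order.hand_in(): hands the job in; it is judged then, once.
Trained networks look in the newest picture that a camera, given by its name, has taken for a name from the list of things; names that differ only in an ending like _2 or _b are one class to them, and where a whole thing is asked for, a point or a joint stands for the part that bears it (a point fixed in the world has none). Each returns a list of dicts, best first, with "confidence" (0 to 1); they miss things now and then, are a little off and sometimes report something else, mostly with a low value. They report only what shows in the picture. A call takes as long as a camera call. They do not tell look-alikes from the thing itself.
- finder.find_in(label, camera): "box" ([left, top, width, height] as shares, 0 to 1, of the picture: columns of its width, rows of its height, round what is visible of it).
- finder.trace(label, camera): "mask" (400x640 bool, what is visible of it) and "box" ([left, top, width, height] as shares, 0 to 1, of the picture: columns of its width, rows of its height, round what is visible of it).
- finder.pinpoint(label, camera): "at" ([column, row] as shares, 0 to 1, of the picture: columns of its width, rows of its height: a listed point, or the origin of a listed thing).
The state is a dict: "time": time; "joint_pos": joint angles; "qd": joint speeds; "joint_efforts": joint torques, N m; "tool_pos": TCP position; "tcp_rot": TCP orientation; "ft_force": force on the tool from outside, world axes, zero at the start; "wrist_torque": the same for the moment, N m; "finger_gap": finger opening in mm; "grip_force": force on a finger pad.
Only numpy, scipy, OpenCV 4.12 (cv2) and the standard library are available. Lean on these libraries where they do the work, as an engineer would, in place of code of your own. Each camera call takes 0.05 s, during which the arm holds its last target. There are 200 camera calls.

## Working session

There is one attempt and no reset: what is moved stays moved. The work goes in short steps, Python scripts to look and compute and a tool call to move; the robot and the scene stay as the last step left them, time stands still between calls to the robot, and variables do not carry over. Pictures are saved under pics/ and viewed, at most 14 in all, crops included, and the job is handed in when it is done.

Besides the shell and the picture viewer there is one more tool, called after "Emit:" as name(argument=value, ...), one argument or row to a line, values as JSON. send_rows: Moves the arm, as the interface text tells. Its arguments: {"type":"object","properties":{"steps":{"type":"array"},"fingers":{"type":"number"},"squeeze":{"type":"number"}},"required":["steps"]}

```bash
mkdir -p pics; ls; python3 - <<'E'
from bench import sense,snapshot,finder
import cv2,numpy as np
print(sense())
for n in("top","side"):
    s=snapshot(n);cv2.imwrite(f"pics/{n}0.png",s["img"][:,:,::-1]);print(n,s["K"],np.round(s["pose"],3),s.keys())
E
```

```text
pics
{'time': 0.0, 'joint_pos': array([ 6.55799165e+01,  7.51367394e+00,  8.53307067e+01,  4.83733360e-04,
        8.72605869e+01, -4.89338076e+00]), 'qd': array([-0.01394901, -0.02326088,  0.04831793, -0.03494227,  0.03205465,
       -0.06952725]), 'joint_efforts': array([ 2.95771300e-03, -5.69392061e+01, -5.00558710e+01,  5.93634786e-05,
        1.49261701e-02, -2.13213946e-05]), 'tool_pos': array([200.29802531, 564.9948126 , 230.24569407]), 'tcp_rot': array([-1.79895456e+02, -9.43529209e-03,  1.60473265e+02]), 'ft_force': array([-0.26937605, -0.39200405, -0.42850293]), 'wrist_torque': array([-0.00786136,  0.00044794,  0.0590513 ]), 'grip_force': 0.0, 'finger_gap': 85.60605829095887}
top [[466.48576899   0.         328.07534322]
 [  0.         466.48576899 191.31312464]
 [  0.           0.           1.        ]] [[-6.800000e-02  9.710000e-01 -2.310000e-01  3.197360e+02]
 [-9.980000e-01 -6.400000e-02  2.100000e-02  1.318100e+01]
 [ 6.000000e-03  2.320000e-01  9.730000e-01  1.148782e+03]
 [ 0.000000e+00  0.000000e+00  0.000000e+00  1.000000e+00]] dict_keys(['img', 'K', 'pose'])
side [[439.95718191   0.         321.93508266]
 [  0.         439.95718191 203.46855351]
 [  0.           0.           1.        ]] [[ 8.46000e-01  2.94000e-01 -4.46000e-01  1.17831e+02]
 [-5.33000e-01  4.85000e-01 -6.93000e-01 -6.90497e+02]
 [ 1.20000e-02  8.24000e-01  5.66000e-01  6.09301e+02]
 [ 0.00000e+00  0.00000e+00  0.00000e+00  1.00000e+00]] dict_keys(['img', 'K', 'pose'])
```

View pics/top0.png

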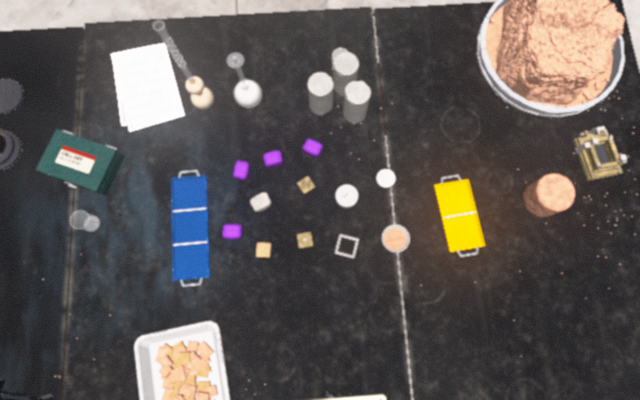

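View pics/side0.png

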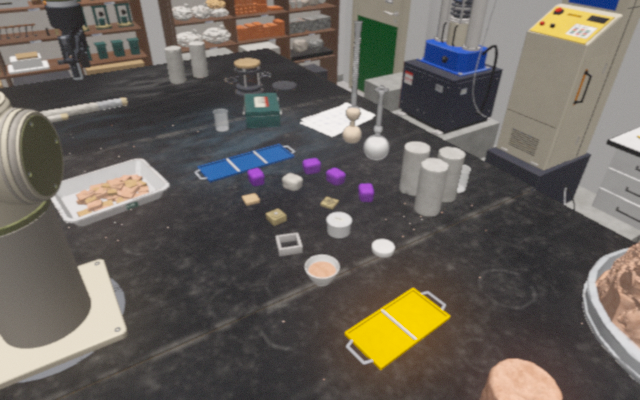

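```bash
cat > h.py <<'E'
from bench import sense,snapshot,finder
import cv2,numpy as np
def ray(s,uv,z):
    "pixel -> world point on plane z"
    K,T=s["K"],s["pose"]; p=np.linalg.inv(K)@[uv[0],uv[1],1]
    d=T[:3,:3]@[p[0],-p[1],-p[2]]; o=T[:3,3]
    return (o+d*(z-o[2])/d[2])
def proj(s,P):
    T=s["pose"]; c=(np.atleast_2d(P)-T[:3,3])@T[:3,:3]; q=(s["K"]@(c*[1,-1,-1]).T).T
    return q[:,:2]/q[:,2:]
H=dict(moisture_tin=34,cutting_ring=18,loading_pad=17,filter_stone=12,plaster_piece=34,perforated_plate=9,porous_stone=9,soil_bowl=35,blue_tray=8,yellow_tray=8)
E
python3 - <<'E'
from h import *
for cam in("top","side"):
    s=snapshot(cam)
    for n,h in H.items():
        for r in finder.trace(n,cam)[:3]:
            v,u=np.nonzero(r["mask"]); c=(u.mean(),v.mean())
            a=cv2.minAreaRect(np.c_[u,v].astype(np.float32))
            # outline on top plane
            P=np.array([ray(s,(x,y),h) for x,y in zip(u,v)])[:,:2].astype(np.float32)
            R=cv2.minAreaRect(P)
            print(cam,n,round(r["confidence"],2),np.round(c,0),len(u),"xy",np.round(P.mean(0)),"rect",np.round(R[0]),np.round(R[1]),round(R[2],1))
        q=finder.pinpoint(n,cam)
        for r in q[:2]:
            p=np.array(r["at"])*[640,400]; print("   pin",round(r["confidence"],2),np.round(p),np.round(ray(s,p,0)[:2]))
E
```

```text
top moisture_tin 0.9 [347. 196.] 397 xy [570. -56.] rect [569. -55.] [52. 55.] 85.9
   pin 0.92 [348. 198.] [572. -60.]
   pin 0.39 [261. 251.] [454. 163.]
top cutting_ring 0.58 [345. 240.] 24 xy [463. -43.] rect [449. -47.] [38. 45.] 71.8
   pin 0.46 [348. 246.] [452. -51.]
top loading_pad 0.46 [305. 240.] 197 xy [470.  53.] rect [470.  53.] [34. 34.] 87.0
   pin 0.78 [304. 242.] [469.  57.]
   pin 0.31 [352. 197.] [575. -70.]
top filter_stone 0.81 [386. 178.] 247 xy [ 615. -159.] rect [ 616. -158.] [43. 45.] 41.1
   pin 0.71 [385. 178.] [ 616. -159.]
top plaster_piece 0.82 [273. 159.] 241 xy [675. 120.] rect [676. 121.] [39. 43.] 10.8
top plaster_piece 0.79 [233. 231.] 287 xy [500. 225.] rect [500. 224.] [48. 36.] 86.2
top plaster_piece 0.73 [262. 202.] 244 xy [568. 153.] rect [567. 152.] [38. 43.] 30.7
   pin 0.75 [261. 202.] [576. 159.]
   pin 0.7 [244. 172.] [657. 200.]
top perforated_plate 0.46 [306. 185.] 201 xy [611.  43.] rect [611.  43.] [37. 37.] 30.8
   pin 0.66 [307. 189.] [602.  40.]
top porous_stone 0.59 [263. 250.] 196 xy [455. 156.] rect [454. 157.] [35. 34.] 86.2
  
[... 1200 characters left out ...]
] rect [607.  39.] [45. 35.] 28.7
side perforated_plate 0.34 [396. 328.] 4258 xy [ 500. -338.] rect [ 506. -335.] [202.  91.] 5.9
   pin 0.46 [330. 200.] [621.  58.]
side porous_stone 0.68 [250. 199.] 150 xy [449. 150.] rect [450. 150.] [46. 36.] 81.1
   pin 0.49 [250. 200.] [453. 161.]
side soil_bowl 0.76 [321. 269.] 804 xy [ 451. -172.] rect [ 452. -174.] [82. 63.] 58.6
   pin 0.77 [321. 279.] [ 457. -163.]
side blue_tray 0.67 [244. 162.] 1732 xy [514. 329.] rect [518. 329.] [275. 113.] 1.4
   pin 0.76 [245. 164.] [518. 332.]
side yellow_tray 0.69 [395. 328.] 4498 xy [ 500. -337.] rect [ 507. -334.] [205.  93.] 6.4
   pin 0.91 [396. 326.] [ 508. -331.]
   pin 0.44 [320. 279.] [ 455. -163.]
```

The top picture shows the blue tray at (190,228) and the yellow tray at (459,216).

What each wanted thing could be mistaken for, by pixel:
- **Tin:** (347,196). Rivals are the bowl (396,238) and the disc.
- **Ring:** (347,246), with no rival.
- **Block:** (305,240), a plain square with a dimple. Rivals are the perforated plate (306,185) and the tan stone (263,250).
- **Disc:** (386,178). Rivals are the tin and the bowl.
- **Plaster:** the off-white lump at (261,202). Purple look-alikes are at (241,169), (273,158), (313,147) and (232,231).

I'll check these choices in one close crop.

```bash
python3 - <<'E'
from h import *
s=snapshot("top");im=s["img"]
cv2.imwrite("pics/crop1.png",cv2.resize(im[130:265,215:420,::-1],None,fx=3.8,fy=3.8,interpolation=cv2.INTER_CUBIC))
for cam in("top","side"):
    s=snapshot(cam);hsv=cv2.cvtColor(s["img"],cv2.COLOR_RGB2HSV)
    for nm,lo,hi,win in(("blue",(100,130,60),(118,255,255),None),("yel",(22,150,120),(34,255,255),None)):
        m=cv2.inRange(hsv,lo,hi);m=cv2.morphologyEx(m,cv2.MORPH_OPEN,np.ones((3,3)));m=cv2.morphologyEx(m,cv2.MORPH_CLOSE,np.ones((7,7)))
        n,l,st,_=cv2.connectedComponentsWithStats(m)
        if cam=="side" and nm=="blue":
            k=l[162,235] or l[165,225]
        else: k=1+st[1:,4].argmax()
        v,u=np.nonzero(l==k)
        P=np.array([ray(s,p,8) for p in zip(u,v)])[:,:2].astype(np.float32)
        print(cam,nm,len(u),cv2.minAreaRect(P))
print(sense()["time"])
E
```

```text
top blue 3814 ((524.41943359375, 335.0751647949219), (258.1842041015625, 91.87279510498047), 1.3406869173049927)
top yel 2501 ((509.35784912109375, -332.340576171875), (174.6427459716797, 92.43994140625), 6.188779830932617)
side blue 1489 ((522.0198974609375, 331.20831298828125), (257.0267639160156, 97.36797332763672), 1.6581670045852661)
side yel 4312 ((507.2686767578125, -334.2102966308594), (177.5919647216797, 92.3554458618164), 5.999970436096191)
2.35
```

View pics/crop1.png

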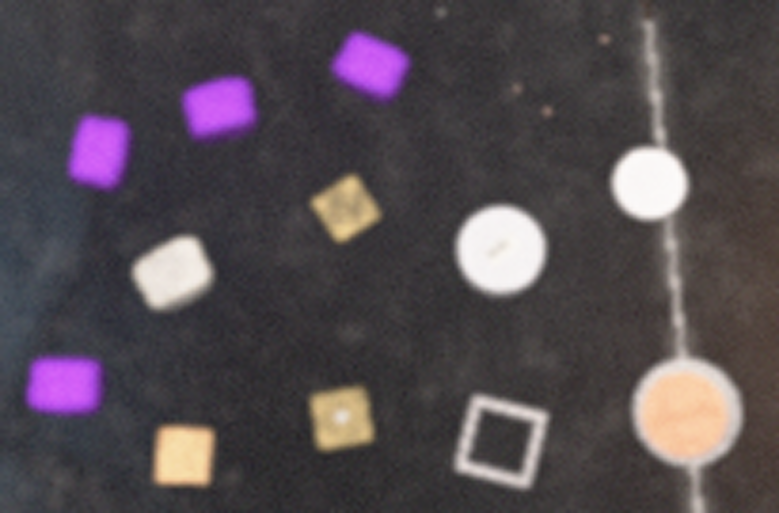

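The crop confirms the choices:
- **Tin:** marked lid, at (500,250) in the crop.
- **Disc:** plain white, at (650,183).
- **Block:** brass with a dimple, at (342,418).
- **Ring:** (502,440).
- **Plaster:** off-white lump, at (173,272).

Next I'll move above the stock for a wrist view.

Emit:
send_rows(
  steps=[
    [[10.6,-18.3,2.5],[0,0,0.34]],
    [[10.6,-18.3,2.5],[0,0,0.34]],
    [[10.6,-18.3,2.5],[0,0,0.34]],
    [[10.6,-18.3,2.5],[0,0,0.34]],
    [[10.6,-18.3,2.5],[0,0,0.34]],
    [[10.6,-18.3,2.5],[0,0,0.34]],
    [[10.6,-18.3,2.5],[0,0,0.34]],
    [[10.6,-18.3,2.5],[0,0,0.34]],
    [[10.6,-18.3,2.5],[0,0,0.34]],
    [[10.6,-18.3,2.5],[0,0,0.34]],
  ],
  fingers=0,
  squeeze=40,
)

```text
time: 3.6
tool_pos: [512.1, 26.9, 305.2]
tcp_rot: [180.0, 0.1, 179.9]
ft_force: [0.2, 1.7, -0.3]
finger_gap: 85.6
grip_force: 0.0
```

Emit:
send_rows(
  steps=[
    [[0,0,0],[0,0,0]],
    [[0,0,0],[0,0,0]],
  ],
)

```text
time: 3.85
tool_pos: [511.2, 28.9, 304.4]
tcp_rot: [180.0, -0.0, 179.9]
ft_force: [-0.5, 0.7, -0.6]
finger_gap: 85.4
grip_force: 0.0
```

```bash
cat >> h.py <<'E'
def look(names,cam="wrist",save=None):
    s=snapshot(cam)
    if save: cv2.imwrite(save,s["img"][:,:,::-1])
    for n in names:
        h=H[n]
        for r in finder.trace(n,cam)[:3]:
            cs=max(cv2.findContours(r["mask"].astype(np.uint8),0,2)[0],key=len).reshape(-1,2)
            col=s["img"][r["mask"]].mean(0)
            P=np.array([ray(s,p,h) for p in cs])[:,:2].astype(np.float32); R=cv2.minAreaRect(P)
            print(n,round(r["confidence"],2),"px",cs.mean(0).round(),"rgb",col.round(),"rect",np.round(R[0],1),np.round(R[1],1),round(R[2],1))
    return s
E
python3 - <<'E'
from h import *
st=sense();print(st["time"],st["tool_pos"],st["tcp_rot"],st["joint_pos"])
s=look(list(H),save="pics/w1.png");print(s["pose"].round(2))
E
```

```text
3.85 [511.17753363  28.86788583 304.3885813 ] [ 1.79975471e+02 -3.43334876e-02  1.79895168e+02] [-2.52352331e+00 -7.31255259e+00  9.25056385e+01  2.31404379e-02
  9.48422518e+01 -9.24167377e+01]
moisture_tin 0.86 px [266. 196.] rgb [238. 238. 239.] rect [568.  -52.6] [51.2 59.2] 43.8
cutting_ring 0.78 px [268. 113.] rgb [205. 202. 203.] rect [449.7 -45.3] [49.9 49.2] 73.1
loading_pad 0.58 px [336. 129.] rgb [212. 192. 143.] rect [470.6  53.9] [35.9 35.4] 6.1
filter_stone 0.73 px [208. 217.] rgb [242. 242. 242.] rect [ 611.9 -156.5] [49.8 45.9] 89.8
plaster_piece 0.92 px [404. 194.] rgb [221. 219. 215.] rect [567.1 154.2] [42.4 46.2] 24.2
plaster_piece 0.75 px [425. 241.] rgb [152.  63. 194.] rect [647.6 196.9] [46.2 51.4] 73.4
plaster_piece 0.75 px [317. 267.] rgb [156.  64. 199.] rect [693.6  21.3] [49.6 44.7] 60.1
perforated_plate 0.77 px [330. 215.] rgb [205. 185. 136.] rect [609.4  43.9] [34.7 34.4] 31.3
porous_stone 0.87 px [406. 117.] rgb [243. 222. 179.] rect [455.3 156.1] [35.1 33.6] 83.6
soil_bowl 0.89 px [182. 122.] rgb [242. 223. 203.] rect [ 458.  -163.3] [65.  65.8] 39.8
soil_bowl 0.55 px [329. 216.] rgb [208. 188. 138.] rect [599.6  43.2] [32.  31.5] 29.7
blue_tray 0.71 px [524. 152.] rgb [ 51. 107. 194.] rect [525.1 333.9] [286.8  93. ] 0.9
yellow_tray 0.73 px [ 84. 154.] rgb [245. 229.  17.] rect [ 508.2 -329.4] [203.4  93.5] 6.0
[[ 0.0000e+00 -9.5000e-01 -3.3000e-01  4.2618e+02]
 [ 1.0000e+00  0.0000e+00  0.0000e+00  2.9060e+01]
 [-0.0000e+00 -3.3000e-01  9.5000e-01  4.4733e+02]
 [ 0.0000e+00  0.0000e+00  0.0000e+00  1.0000e+00]]
```

View pics/w1.png

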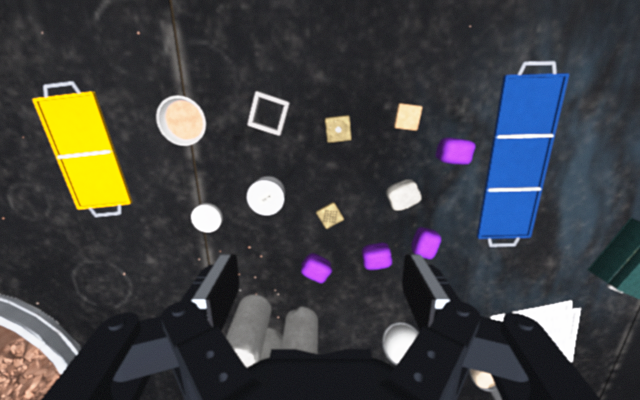

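The wrist view shows the same layout: tin (266,196), ring (268,113), block (336,129), disc (208,217) and plaster (404,194). These agree with the top view to within 3 mm. I'll take the tin now.

Emit:
send_rows(
  steps=[
    [[1.93,-2.8,-3],[0,0,0]],
    [[1.93,-2.8,-6],[0,0,0]],
    [[1.93,-2.8,-6.5],[0,0,0]],
    [[1.93,-2.8,-6.5],[0,0,0]],
    [[1.93,-2.8,-8],[0,0,0]],
    [[1.93,-2.8,-9],[0,0,0]],
    [[1.93,-2.8,-9.85],[0,0,0]],
    [[1.93,-2.8,-9.85],[0,0,0]],
    [[1.93,-2.8,-9.85],[0,0,0]],
  ],
)

```text
time: 5.52
tool_pos: [570.0, -55.2, 10.2]
tcp_rot: [-180.0, 0.1, 180.0]
ft_force: [0.6, 0.7, -0.4]
finger_gap: 85.2
grip_force: 0.0
```

Emit:
send_rows(
  steps=[
    [[0,0,0],[0,0,0]],
    [[0,0,0],[0,0,0]],
    [[0,0,0],[0,0,0]],
    [[0,0,0],[0,0,0]],
    [[0,0,0],[0,0,0]],
    [[0,0,0],[0,0,0]],
  ],
  fingers=1,
  squeeze=30,
)

```text
time: 6.28
tool_pos: [570.4, -55.3, 10.7]
tcp_rot: [-180.0, 0.1, 180.0]
ft_force: [-1.3, -0.2, 5.5]
finger_gap: 53.9
grip_force: 31.1
```

Emit:
send_rows(
  steps=[
    [[0,0,1.5],[0,0,0]],
    [[0,0,3],[0,0,0]],
    [[0.2,1.5,3],[0,0,0.026]],
    [[0.4,3.4,3],[0,0,0.026]],
    [[0.6,5.3,3],[0,0,0.026]],
    [[0.8,7.2,3],[0,0,0.026]],
    [[1.0,9.1,3],[0,0,0.026]],
    [[1.1,11,3],[0,0,0.026]],
    [[1.23,12.5,3],[0,0,0.026]],
    [[1.23,13,3],[0,0,0.026]],
  ],
)

```text
time: 7.52
tool_pos: [605.7, 337.9, 99.3]
tcp_rot: [180.0, 0.0, -178.4]
ft_force: [0.6, -0.2, -0.6]
finger_gap: 53.9
grip_force: 32.2
```

Emit:
send_rows(
  steps=[
    [[0,0,-0.5],[0,0,0]],
    [[0,0,-1.5],[0,0,0]],
    [[0,0,-2.3],[0,0,0]],
    [[0,0,-2.6],[0,0,0]],
    [[0,0,-2.85],[0,0,0]],
    [[0,0,-2.85],[0,0,0]],
    [[0,0,-2.85],[0,0,0]],
  ],
)

```text
time: 8.4
tool_pos: [606.9, 334.9, 14.5]
tcp_rot: [180.0, 0.1, -178.6]
ft_force: [-0.8, 0.7, -0.3]
finger_gap: 53.8
grip_force: 32.7
```

Emit:
send_rows(
  steps=[
    [[0,0,0],[0,0,0]],
    [[0,0,0],[0,0,0]],
    [[0,0,0],[0,0,0]],
    [[0,0,1],[0,0,0]],
    [[0,0,2.9],[0,0,0]],
    [[-0.7,-1.8,2.9],[0,0,-0.1]],
    [[-1.5,-3.6,2.9],[0,0,-0.2]],
    [[-2.2,-5.4,2.9],[0,0,-0.3]],
    [[-3,-7.2,2.9],[0,0,-0.319]],
    [[-3.7,-9,2.9],[0,0,-0.319]],
  ],
  fingers=0,
)

```text
time: 9.65
tool_pos: [494.2, 63.5, 100.8]
tcp_rot: [180.0, 0.0, 163.2]
ft_force: [0.3, -0.1, 0.5]
finger_gap: 85.2
grip_force: 0.0
```

Emit:
send_rows(
  steps=[
    [[-0.75,-1.85,0],[0,0,0]],
    [[-1.53,-3.67,0],[0,0,0]],
    [[-1.53,-3.67,0],[0,0,0]],
    [[-1.53,-3.67,0],[0,0,0]],
  ],
)

```text
time: 10.15
tool_pos: [449.6, -45.2, 100.9]
tcp_rot: [180.0, 0.0, 163.1]
ft_force: [0.4, -0.1, -0.3]
finger_gap: 85.3
grip_force: 0.0
```

```bash
python3 - <<'E'
from h import *
st=sense();print(st["time"],st["tool_pos"],st["tcp_rot"])
look(["cutting_ring","loading_pad"],save="pics/w2.png")
E
```

```text
10.15 [449.57663331 -45.16851999 100.93136212] [1.79969716e+02 4.98838986e-02 1.63097460e+02]
cutting_ring 0.68 px [321. 198.] rgb [206. 204. 204.] rect [447.6 -45.7] [48.5 52.1] 71.6
loading_pad 0.7 px [440. 191.] rgb [204. 187. 140.] rect [468.8  52.5] [39.8 37.2] 5.3
```

View pics/w2.png

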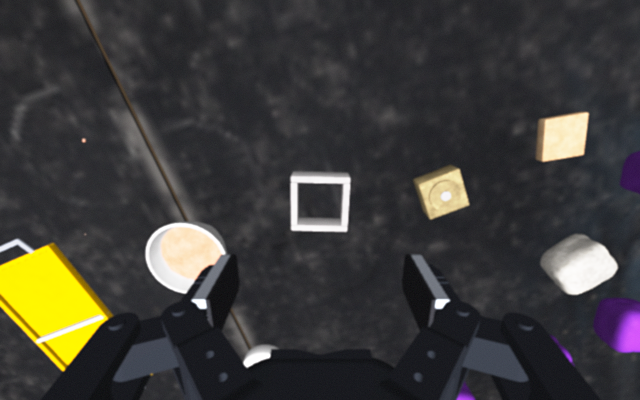

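The ring sits square between the fingers at (321,202), already aligned. I'll go down and grip it.

Emit:
send_rows(
  steps=[
    [[0,0,-1],[0,0,0]],
    [[0,0,-2.2],[0,0,0]],
    [[0,0,-3],[0,0,0]],
    [[0,0,-3.22],[0,0,0]],
    [[0,0,-3.22],[0,0,0]],
  ],
)

```text
time: 10.92
tool_pos: [449.4, -44.5, 4.1]
tcp_rot: [-180.0, -0.0, 163.2]
ft_force: [-0.6, 1.2, -0.4]
finger_gap: 85.6
grip_force: 0.0
```

Emit:
send_rows(
  steps=[
    [[0,0,0],[0,0,0]],
    [[0,0,0],[0,0,0]],
    [[0,0,0],[0,0,0]],
    [[0,0,0],[0,0,0]],
    [[0,0,0],[0,0,0]],
    [[0,0,0],[0,0,0]],
  ],
  fingers=1,
  squeeze=30,
)

```text
time: 11.68
tool_pos: [450.2, -45.3, 5.2]
tcp_rot: [180.0, 0.1, 163.2]
ft_force: [-1.0, 0.8, 6.1]
finger_gap: 47.2
grip_force: 30.7
```

Emit:
send_rows(
  steps=[
    [[0,0,1.5],[0,0,0]],
    [[0,0,3],[0,0,0]],
    [[0.3,1.5,3],[0,0,0.1]],
    [[0.7,3.4,3],[0,0,0.2]],
    [[1.1,5.3,3],[0,0,0.3]],
    [[1.5,7.2,3],[0,0,0.32]],
    [[1.9,9.1,3],[0,0,0.32]],
    [[2.2,11,3],[0,0,0.32]],
    [[2.43,12.3,3],[0,0,0.32]],
    [[2.43,12.62,3],[0,0,0.32]],
  ],
)

```text
time: 12.92
tool_pos: [522.0, 335.7, 94.0]
tcp_rot: [180.0, 0.0, -178.4]
ft_force: [0.3, -0.4, -1.1]
finger_gap: 47.2
grip_force: 32.3
```

Emit:
send_rows(
  steps=[
    [[0,0,-0.5],[0,0,0]],
    [[0,0,-1.5],[0,0,0]],
    [[0,0,-2.3],[0,0,0]],
    [[0,0,-2.6],[0,0,0]],
    [[0,0,-2.87],[0,0,0]],
    [[0,0,-2.87],[0,0,0]],
    [[0,0,-2.87],[0,0,0]],
  ],
)

```text
time: 13.8
tool_pos: [522.7, 333.5, 8.6]
tcp_rot: [180.0, 0.1, -178.5]
ft_force: [-1.0, 0.6, -0.6]
finger_gap: 47.0
grip_force: 33.0
```

Emit:
send_rows(
  steps=[
    [[0,0,0],[0,0,0]],
    [[0,0,0],[0,0,0]],
    [[0,0,0],[0,0,0]],
    [[0,0,1],[0,0,0]],
    [[0,0,2.9],[0,0,0]],
    [[-0.4,-1.8,2.9],[0,0,0.073]],
    [[-0.8,-3.7,2.9],[0,0,0.073]],
    [[-1.2,-5.6,2.9],[0,0,0.073]],
    [[-1.5,-7.5,2.9],[0,0,0.073]],
    [[-1.76,-9.33,2.9],[0,0,0.073]],
  ],
  fingers=0,
)

```text
time: 15.05
tool_pos: [468.9, 51.9, 95.2]
tcp_rot: [-180.0, 0.0, -174.3]
ft_force: [0.8, -1.1, 0.5]
finger_gap: 85.5
grip_force: 0.0
```

Emit:
send_rows(
  steps=[
    [[0,0,0],[0,0,0]],
    [[0,0,0],[0,0,0]],
  ],
)

```text
time: 15.3
tool_pos: [469.6, 53.6, 95.2]
tcp_rot: [180.0, 0.0, -174.4]
ft_force: [-0.1, 0.5, -0.1]
finger_gap: 85.5
grip_force: 0.0
```

```bash
python3 - <<'E'
from h import *
st=sense();print(st["time"],st["tool_pos"],st["tcp_rot"])
look(["loading_pad"],save="pics/w3.png")
E
```

```text
15.3 [469.59673888  53.60639583  95.17469299] [ 1.79979679e+02  4.07638260e-02 -1.74379223e+02]
loading_pad 0.86 px [322. 205.] rgb [227. 213. 164.] rect [468.9  54.6] [38.4 33.5] 5.5
loading_pad 0.5 px [596. 283.] rgb [163. 162. 165.] rect [520.7 327.6] [57.  67.4] 0.3
```

View pics/w3.png

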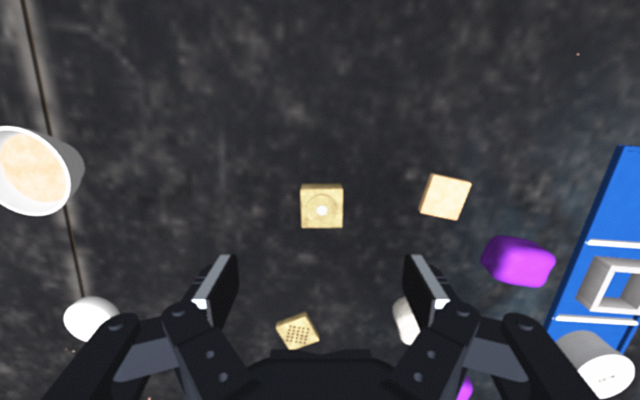

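The block is centred and square at (321,206). The ring and the tin are in the blue tray's middle and far compartments. I'll grip the block.

Emit:
send_rows(
  steps=[
    [[0,0.02,-1],[0,0,0]],
    [[0,0.02,-2],[0,0,0]],
    [[0,0.02,-2.8],[0,0,0]],
    [[0,0.02,-3],[0,0,0]],
    [[0,0.02,-3],[0,0,0]],
  ],
)

```text
time: 16.02
tool_pos: [469.3, 54.9, 5.0]
tcp_rot: [180.0, -0.0, -174.2]
ft_force: [-0.1, 0.2, 0.3]
finger_gap: 85.1
grip_force: 0.0
```

Emit:
send_rows(
  steps=[
    [[0,0,0],[0,0,0]],
    [[0,0,0],[0,0,0]],
    [[0,0,0],[0,0,0]],
    [[0,0,0],[0,0,0]],
    [[0,0,0],[0,0,0]],
    [[0,0,0],[0,0,0]],
    [[0,0,0],[0,0,0]],
  ],
  fingers=1,
  squeeze=45,
)

```text
time: 16.9
tool_pos: [470.1, 54.1, 5.8]
tcp_rot: [-180.0, 0.1, -174.3]
ft_force: [-1.6, 0.7, 5.5]
finger_gap: 32.9
grip_force: 45.3
```

Emit:
send_rows(
  steps=[
    [[0,0,1.3],[0,0,0]],
    [[0,0,3],[0,0,0]],
    [[-0.2,1.5,3],[0,0,-0.073]],
    [[-0.4,3.2,3],[0,0,-0.073]],
    [[-0.6,4.9,3],[0,0,-0.073]],
    [[-0.8,6.6,3],[0,0,-0.073]],
    [[-1.03,8.2,3],[0,0,-0.073]],
    [[-1.03,9,3],[0,0,-0.073]],
    [[-1.03,9.23,3],[0,0,-0.073]],
    [[-1.03,9.23,3],[0,0,-0.073]],
  ],
)

```text
time: 18.15
tool_pos: [438.1, 330.6, 94.4]
tcp_rot: [-180.0, -0.1, -178.5]
ft_force: [-0.1, -0.1, -3.6]
finger_gap: 33.0
grip_force: 46.8
```

Emit:
send_rows(
  steps=[
    [[0,0,-0.5],[0,0,0]],
    [[0,0,-1.5],[0,0,0]],
    [[0,0,-2.3],[0,0,0]],
    [[0,0,-2.6],[0,0,0]],
    [[0,0,-2.87],[0,0,0]],
    [[0,0,-2.87],[0,0,0]],
    [[0,0,-2.87],[0,0,0]],
  ],
)

```text
time: 19.02
tool_pos: [439.1, 331.3, 9.4]
tcp_rot: [180.0, 0.1, -178.5]
ft_force: [0.7, 0.9, -3.5]
finger_gap: 32.6
grip_force: 46.8
```

Emit:
send_rows(
  steps=[
    [[0,0,0],[0,0,0]],
    [[0,0,0],[0,0,0]],
    [[0,0,0],[0,0,0]],
    [[0,0,0],[0,0,0]],
    [[0,0,1],[0,0,0]],
    [[0,0,2.9],[0,0,0]],
    [[0.6,-1.7,2.9],[0,0,0]],
    [[1.2,-3.5,2.9],[0,0,0]],
    [[1.9,-5.3,2.9],[0,0,0]],
    [[2.5,-7.1,2.9],[0,0,0]],
  ],
  fingers=0,
)

```text
time: 20.27
tool_pos: [514.0, 116.4, 96.1]
tcp_rot: [180.0, 0.1, -178.5]
ft_force: [1.3, 1.3, 0.7]
finger_gap: 85.2
grip_force: 0.0
```

Emit:
send_rows(
  steps=[
    [[0.7,-1.8,0],[0,0,0]],
    [[1.3,-3.6,0],[0,0,0]],
    [[2,-5.4,0],[0,0,0]],
    [[2.6,-7.2,0],[0,0,0]],
    [[3.3,-8.8,0],[0,0,0]],
    [[3.3,-9.2,0],[0,0,0]],
    [[3.3,-9.2,0],[0,0,0]],
    [[3.3,-9.2,0],[0,0,0]],
  ],
)

```text
time: 21.28
tool_pos: [612.0, -156.5, 95.6]
tcp_rot: [180.0, -0.0, -178.4]
ft_force: [1.1, -0.1, 0.0]
finger_gap: 85.5
grip_force: 0.0
```

```bash
python3 - <<'E'
from h import *
st=sense();print(st["time"],st["tool_pos"],st["tcp_rot"])
look(["filter_stone","yellow_tray"],save="pics/w4.png")
look(["filter_stone"],"top")
E
```

```text
21.275 [ 612.01232239 -156.51822203   95.57184704] [ 1.79960241e+02 -3.68933998e-02 -1.78441219e+02]
filter_stone 0.68 px [318. 204.] rgb [246. 246. 246.] rect [ 613.3 -158. ] [46.1 49.2] 89.6
yellow_tray 0.79 px [ 86. 104.] rgb [245. 228.  14.] rect [ 537.8 -327. ] [144.7  92. ] 6.1
filter_stone 0.63 px [385. 178.] rgb [244. 240. 238.] rect [ 616.9 -158.6] [43.  36.8] 84.7
```

View pics/w4.png

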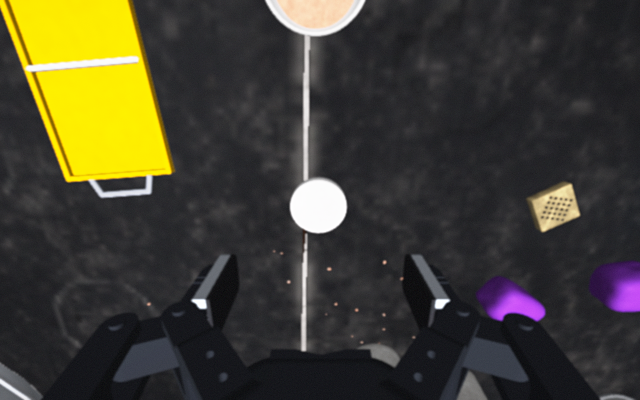

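The disc is centred at (319,206). I'll shift about 2 mm and grip low.

Emit:
send_rows(
  steps=[
    [[0.05,-0.05,-1],[0,0,0]],
    [[0.06,-0.05,-2],[0,0,0]],
    [[0.06,-0.05,-2.8],[0,0,0]],
    [[0.06,-0.05,-3.09],[0,0,0]],
    [[0.06,-0.05,-3.09],[0,0,0]],
  ],
)

```text
time: 22.15
tool_pos: [614.0, -159.1, 2.9]
tcp_rot: [180.0, -0.0, -178.5]
ft_force: [0.6, -0.3, 0.8]
finger_gap: 85.3
grip_force: 0.0
```

Emit:
send_rows(
  steps=[
    [[0,0,0],[0,0,0]],
    [[0,0,0],[0,0,0]],
    [[0,0,0],[0,0,0]],
    [[0,0,0],[0,0,0]],
    [[0,0,0],[0,0,0]],
    [[0,0,0],[0,0,0]],
  ],
  fingers=1,
  squeeze=30,
)

```text
time: 22.9
tool_pos: [615.2, -159.8, 4.7]
tcp_rot: [-180.0, 0.1, -178.5]
ft_force: [-1.3, 0.6, 5.1]
finger_gap: 45.0
grip_force: 29.9
```

Emit:
send_rows(
  steps=[
    [[0,0,1.2],[0,0,0]],
    [[0,0,3],[0,0,0]],
    [[-0.5,-1.5,3],[0,0,0.08]],
    [[-1.1,-3.2,3],[0,0,0.08]],
    [[-1.8,-4.8,3],[0,0,0.08]],
    [[-2.17,-5.62,3],[0,0,0.08]],
    [[-2.17,-5.62,3],[0,0,0.08]],
    [[-2.17,-5.62,3],[0,0,0.08]],
  ],
)

```text
time: 23.9
tool_pos: [549.4, -327.6, 93.3]
tcp_rot: [180.0, 0.0, -173.9]
ft_force: [0.4, 0.6, -0.4]
finger_gap: 44.7
grip_force: 30.9
```

Emit:
send_rows(
  steps=[
    [[0,0,-0.5],[0,0,0]],
    [[0,0,-1.5],[0,0,0]],
    [[0,0,-2.3],[0,0,0]],
    [[0,0,-2.6],[0,0,0]],
    [[0,0,-2.87],[0,0,0]],
    [[0,0,-2.87],[0,0,0]],
    [[0,0,-2.87],[0,0,0]],
  ],
)

```text
time: 24.78
tool_pos: [549.7, -328.3, 7.7]
tcp_rot: [-179.9, 0.1, -173.9]
ft_force: [0.0, -0.1, -0.9]
finger_gap: 44.9
grip_force: 34.2
```

Emit:
send_rows(
  steps=[
    [[0,0,0],[0,0,0]],
    [[0,0,0],[0,0,0]],
    [[0,0,0],[0,0,0]],
    [[0,0,1],[0,0,0]],
    [[0,0,3.1],[0,0,0]],
    [[0.1,1.8,3.1],[0,0,-0.15]],
    [[0.1,3.6,3.1],[0,0,-0.3]],
    [[0.2,5.4,3.1],[0,0,-0.45]],
    [[0.3,7.2,3.1],[0,0,-0.6]],
    [[0.3,9,3.1],[0,0,-0.75]],
  ],
  fingers=0.1,
)

```text
time: 26.02
tool_pos: [558.2, -56.4, 100.3]
tcp_rot: [180.0, 0.0, 142.8]
ft_force: [1.1, 0.5, 0.1]
finger_gap: 76.8
grip_force: 0.0
```

Emit:
send_rows(
  steps=[
    [[0.1,1.8,0],[0,0,-0.15]],
    [[0.2,3.6,0],[0,0,-0.3]],
    [[0.3,5.4,0],[0,0,-0.45]],
    [[0.3,7.07,0],[0,0,-0.51]],
    [[0.3,7.07,0],[0,0,-0.51]],
    [[0.3,7.07,0],[0,0,-0.51]],
  ],
  fingers=0.32,
)

```text
time: 26.78
tool_pos: [567.0, 153.8, 99.9]
tcp_rot: [-180.0, 0.0, 114.0]
ft_force: [-0.1, -0.7, -0.0]
finger_gap: 57.8
grip_force: 0.0
```

```bash
python3 - <<'E'
from h import *
st=sense();print(st["time"],st["tool_pos"],st["tcp_rot"],st["finger_gap"])
look(["plaster_piece"],save="pics/w5.png")
E
```

```text
26.775 [567.03494942 153.78515787  99.91869367] [-1.79982329e+02  2.25909587e-02  1.13973466e+02] 57.84661896009237
plaster_piece 0.74 px [283.  80.] rgb [240. 141. 249.] rect [505.2 229.2] [44.2 36. ] 82.2
plaster_piece 0.69 px [448. 194.] rgb [230. 128. 243.] rect [648.7 204.8] [34.4 51.3] 74.5
plaster_piece 0.62 px [333. 202.] rgb [249. 249. 249.] rect [570.2 162.6] [34.6 49.2] 23.9
```

View pics/w5.png

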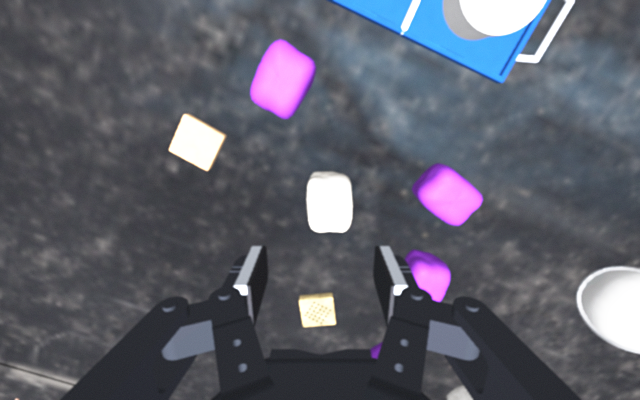

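The white lump at (330,202) is aligned with the fingers but about 10 px right of centre. I'll check that against the fixed plates, which haven't moved.

```bash
python3 - <<'E'
from h import *
print("wrist");s=look(["plaster_piece","porous_stone","perforated_plate","blue_tray"]);print(s["pose"].round(3)[:3,3])
st=sense();print(st["tool_pos"])
print("top");look(["plaster_piece","porous_stone","perforated_plate"],"top")
print("side");look(["plaster_piece"],"side")
E
```

```text
wrist
plaster_piece 0.85 px [446. 194.] rgb [228. 128. 242.] rect [649.1 204.7] [34.3 53. ] 77.7
plaster_piece 0.73 px [330. 202.] rgb [251. 250. 250.] rect [570.4 163. ] [34.5 48.3] 22.9
plaster_piece 0.73 px [429. 275.] rgb [205. 109. 226.] rect [672.7 139.2] [30.9 56.1] 71.7
porous_stone 0.76 px [198. 142.] rgb [250. 248. 241.] rect [456.4 158.5] [35.2 36.5] 84.2
perforated_plate 0.97 px [318. 309.] rgb [246. 241. 213.] rect [610.5  47.2] [33.3 38.2] 30.3
blue_tray 0.94 px [480.  35.] rgb [ 95. 178. 244.] rect [601.4 300.4] [168.1  52.2] 23.7
[532.547 230.378 242.792]
[567.2906614  153.14178664 100.04554977]
top
plaster_piece 0.84 px [233. 232.] rgb [175.  88. 215.] rect [500.2 223.9] [43.9 31.5] 86.2
plaster_piece 0.7 px [312. 147.] rgb [147.  72. 184.] rect [698.4  20.2] [51.  41.9] 54.2
plaster_piece 0.46 px [277. 159.] rgb [157.  82. 193.] rect [676.7 110.6] [20.  39.4] 87.7
porous_stone 0.23 px [461. 219.] rgb [242. 209.  20.] rect [ 508.9 -332.4] [203.7  89.9] 5.7
perforated_plate 0.46 px [306. 185.] rgb [178. 156. 115.] rect [610.9  43. ] [34.7 33. ] 29.6
side
plaster_piece 0.8 px [254. 177.] rgb [127.  67. 157.] rect [490.6 202.8] [85.3 38.4] 71.4
plaster_piece 0.79 px [293. 181.] rgb [170. 165. 158.] rect [558.7 134.7] [81.6 49.7] 62.0
plaster_piece 0.77 px [310. 164.] rgb [129.  70. 156.] rect [639.5 179.6] [79.9 45.3] 59.9
```

Once I allow for the lump's visible side faces, all three views agree on a centre near (571,157). That means a shift of (+4,+3.5) mm.

Emit:
send_rows(
  steps=[
    [[0.14,0.12,-1],[0,0,0]],
    [[0.14,0.12,-2],[0,0,0]],
    [[0.14,0.12,-2.7],[0,0,0]],
    [[0.14,0.12,-2.95],[0,0,0]],
    [[0.14,0.12,-2.95],[0,0,0]],
  ],
)

```text
time: 28.05
tool_pos: [571.3, 157.6, 11.4]
tcp_rot: [-180.0, -0.0, 113.9]
ft_force: [0.2, -0.3, 1.1]
finger_gap: 58.1
grip_force: 0.0
```

Emit:
send_rows(
  steps=[
    [[0,0,0],[0,0,0]],
    [[0,0,0],[0,0,0]],
    [[0,0,0],[0,0,0]],
    [[0,0,0],[0,0,0]],
    [[0,0,0],[0,0,0]],
    [[0,0,0],[0,0,0]],
  ],
  fingers=1,
  squeeze=30,
)

```text
time: 28.8
tool_pos: [572.7, 157.9, 13.1]
tcp_rot: [179.8, 0.0, 113.9]
ft_force: [-0.9, 0.2, 6.7]
finger_gap: 33.8
grip_force: 30.6
```

Emit:
send_rows(
  steps=[
    [[0,0,1.2],[0,0,0]],
    [[0,0,3],[0,0,0]],
    [[-0.3,-1.5,3],[0,0,0.15]],
    [[-0.7,-3.2,3],[0,0,0.3]],
    [[-1.1,-5,3],[0,0,0.45]],
    [[-1.5,-6.8,3],[0,0,0.6]],
    [[-1.9,-8.6,3],[0,0,0.75]],
    [[-2.3,-10.4,3],[0,0,0.9]],
    [[-2.7,-12.2,3],[0,0,1.05]],
    [[-3,-14,3],[0,0,1.2]],
  ],
)

```text
time: 30.05
tool_pos: [480.5, -263.9, 101.5]
tcp_rot: [180.0, 0.0, -177.1]
ft_force: [0.7, -0.1, -0.5]
finger_gap: 33.4
grip_force: 30.4
```

Emit:
send_rows(
  steps=[
    [[-0.3,-1.5,0],[0,0,0.05]],
    [[-0.56,-2.5,0],[0,0,0.05]],
    [[-0.56,-2.5,0],[0,0,0.05]],
    [[-0.56,-2.5,0],[0,0,0.05]],
    [[-0.56,-2.5,-1],[0,0,0.05]],
    [[-0.56,-2.5,-2],[0,0,0.05]],
    [[-0.56,-2.5,-2.6],[0,0,0.05]],
    [[-0.56,-2.5,-2.86],[0,0,0.05]],
    [[-0.56,-2.5,-2.86],[0,0,0.05]],
  ],
)

```text
time: 31.18
tool_pos: [465.2, -337.2, 16.6]
tcp_rot: [-180.0, 0.0, -174.4]
ft_force: [0.5, -0.0, -0.9]
finger_gap: 34.0
grip_force: 30.0
```

Emit:
send_rows(
  steps=[
    [[0,0,0],[0,0,0]],
    [[0,0,0],[0,0,0]],
    [[0,0,0],[0,0,0]],
    [[0,0,1],[0,0,0]],
    [[0,0,3],[0,0,0]],
    [[0,0,5],[0,0,0]],
    [[0.5,1.5,7],[0,0,0]],
    [[1,3.3,8],[0,0,0]],
    [[1,5,8.5],[0,0,0]],
    [[1,6.5,8.5],[0,0,0]],
  ],
  fingers=0.1,
)

```text
time: 32.42
tool_pos: [495.6, -140.8, 273.5]
tcp_rot: [-179.9, 0.2, -174.5]
ft_force: [0.2, -0.7, -0.1]
finger_gap: 77.0
grip_force: 0.0
```

Emit:
send_rows(
  steps=[
    [[0.3,2,0],[0,0,-0.1]],
    [[0.6,4,0],[0,0,-0.1]],
    [[0.6,5,0],[0,0,-0.1]],
    [[0.6,5,0],[0,0,-0.1]],
    [[0.6,5,0],[0,0,-0.1]],
  ],
)

```text
time: 33.05
tool_pos: [512.5, 7.1, 270.7]
tcp_rot: [-180.0, 0.0, 179.8]
ft_force: [0.2, 0.5, -0.5]
finger_gap: 76.9
grip_force: 0.0
```

```bash
python3 - <<'E'
from h import *
st=sense();print(st["time"],st["tool_pos"],st["tcp_rot"])
s=look(list(H),save="pics/w6.png")
t=snapshot("side");cv2.imwrite("pics/s6.png",t["img"][:,:,::-1])
a=cv2.resize(t["img"][130:205,180:320,::-1],None,fx=4,fy=4,interpolation=2);b=cv2.resize(t["img"][275:375,330:460,::-1],None,fx=3,fy=3,interpolation=2)
c=np.zeros((600,560,3),np.uint8);c[:300]=a;c[300:600,:390]=b;cv2.imwrite("pics/trays.png",c)
E
```

```text
33.05 [512.52066234   7.07960039 270.73380743] [-1.79969771e+02  5.09056816e-03  1.79791032e+02]
moisture_tin 0.8 px [545. 224.] rgb [208. 208. 211.] rect [603.  325.3] [79.3 53.6] 63.5
cutting_ring 0.86 px [552. 167.] rgb [165. 164. 168.] rect [521.6 329. ] [51.2 60.6] 1.0
loading_pad 0.75 px [567. 106.] rgb [182. 165. 129.] rect [441.2 327.4] [47.  33.6] 89.7
filter_stone 0.98 px [ 90. 185.] rgb [240. 237. 234.] rect [ 547.7 -326.8] [46.  55.4] 24.8
plaster_piece 0.97 px [ 63. 128.] rgb [200. 194. 183.] rect [ 462.7 -325.1] [45.  55.3] 8.8
plaster_piece 0.91 px [448. 252.] rgb [150.  61. 191.] rect [648.2 194.8] [47.1 51.2] 74.8
plaster_piece 0.9 px [481. 153.] rgb [166.  68. 209.] rect [501.1 219.4] [53.8 36.4] 82.5
perforated_plate 0.78 px [345. 222.] rgb [209. 189. 139.] rect [610.6  44.3] [35.4 33. ] 29.1
perforated_plate 0.56 px [ 91. 187.] rgb [240. 238. 235.] rect [ 549.1 -329.7] [45.7 55.1] 24.8
porous_stone 0.78 px [430. 116.] rgb [245. 225. 182.] rect [454.8 156.1] [33.4 34.8] 87.6
soil_bowl 0.56 px [186. 123.] rgb [240. 223. 203.] rect [ 458.1 -162.9] [67.2 65.1] 38.9
yellow_tray 0.95 px [ 78. 153.] rgb [240. 223.  31.] rect [ 508.8 -329.7] [204.6  94.8] 6.2
```

View pics/w6.png

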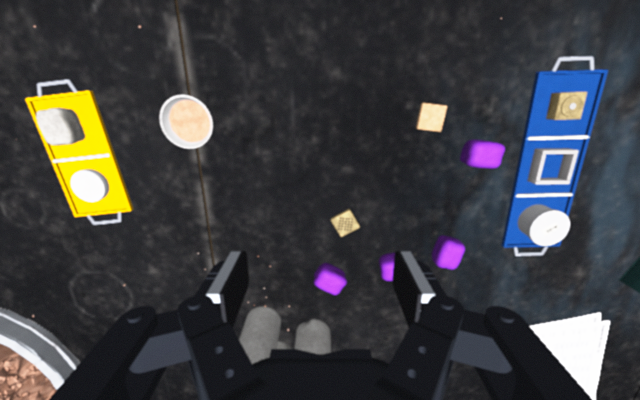

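View pics/trays.png

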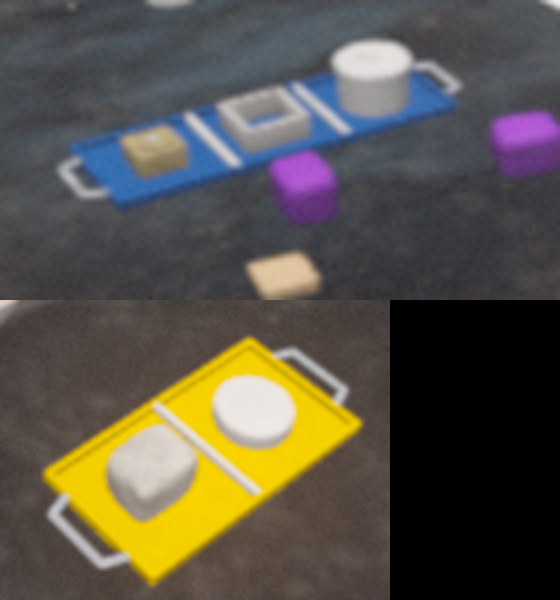

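Both pictures show each thing flat in its own compartment. In the wrist view the block is at (567,106), ring (552,167), tin (545,224), plaster (63,128) and disc (90,185). The perforated plate and tan stone measure as before, as does the bowl. I'll hand in.

```bash
python3 -c "
from bench import order
print(order.hand_in())"
```

```text
the job is handed in; nothing more can be done
None
```

I put all five things flat in their own compartments, left the perforated plate, tan stone plate and soil bowl untouched, and handed the job in at about 33 s; the hand-in gave no verdict.

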